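# Let off the handbrake lever on its test plate

### The job

Let off the handbrake on the test plate: press the pawl's flat thumb tab all the way down so that the pawl comes free of the teeth (it stays out by itself), then push the raised black-gripped lever all the way down to its stop with the fingertips. Press and push only, without forcing anything or pulling the lever up, and leave every tool and part on and around the plate where it is; finish clear of everything, with the lever down and the pawl still free.

Things in the scene. Friction and masses are not known exactly. Their poses are not given: they have to be found in the camera images.
- rig: handbrake lever assembly on an aluminium test plate, fixed: 130 (x) x 380 (y) x 8 mm, y = -170 to +210 mm. Origin on the bench, straight below the lever's hinge; z up. The lever rises from the hinge towards +y; the pawl and its tab are on the -y side. Two grey cheeks carry the hinge (outer faces at x = -22 and +22 mm, up to 125 mm high, within 18 mm of the hinge in y)
- lever_pivot (a point): the lever's hinge, 105 mm above the bench, straight above the rig's origin; the hinge axis is the rig's x axis (level)
- lever_push (a point): point on the upper surface of the lever's black round grip, 170 mm out from the hinge along the lever and 16 mm off its centre line; it moves with the lever. The grip is 32 mm in diameter and runs from 90 to 215 mm from the hinge
- lever (a joint): lever angle below its highest position, rad: at q the centre line rises towards rig +y at 1.0 - q from level; 0.9 is fully down on its stop. Starts at 0.1 to 0.5. Toothed hub, radius 62 mm; with the pawl in, it moves at most part of a 0.16 rad notch. Once free, friction holds it where it is left; pushing it down at the grip takes about 3 to 6 N
- pawl_tab (a point): centre of the top face of the pawl's flat steel thumb tab, 32 mm (rig x) by 30 mm (rig y), 6 mm thick, at rig y = -125 mm, 73 mm above the bench at the start; free space above it. It moves with the pawl
- pawl (a joint): pawl angle, rad: 0 engaged in the teeth, 0.3 fully free, nose clear of the teeth from 0.2. Pressing the tab straight down turns it: about 21 mm down and 4 mm outwards in all, to a firm stop. No spring: a stiff pivot keeps it wherever it is left. Where a tooth bears on the nose the first 10 mm take up to 14 N (tab firm, not yet at its stop); after that, or unloaded, about 4 N
- socket: steel deep socket, 24 mm across, 38 mm tall, standing on the test plate beside the pawl; origin: centre of its underside; leave it where it is
- brake_pad: brake pad 36 x 85 x 14 mm lying on the test plate beside the lever; origin: centre of its underside; leave it where it is
- wrench: steel combination wrench, 180 mm, lying on the bench on the robot side of the plate; leave it where it is
- screwdriver: screwdriver, 200 mm, lying on the bench on the far side of the plate; leave it where it is
- spray_can: closed can, 64 mm across, 190 mm tall, standing on the bench; origin: centre of its underside; leave it where it is
- bolt_cup: open steel cup, 72 mm across, 70 mm tall, standing on the bench; origin: centre of its underside; leave it where it is
- gauge: hand gauge 60 x 120 x 30 mm lying on the bench; origin: centre of its underside; leave it where it is

How it is judged:
By the outcome, as a careful person would: the job done as asked, in the order asked, and still so for the second after the job is handed in, with the robot touching nothing.
It also fails if it takes over 45 s, if anything falls off the work surface, if the arm or the gripper's body presses on something with over 40 N, if the wrist force passes 120 N, or if a joint passes its speed limit or range.

### The arm

A 7-joint arm with a two-finger parallel gripper is mounted at the origin on the work surface. World frame = base frame: x ahead of the robot, y to its left, z up, the work surface at z = 0. Lengths are in m, angles in rad, forces in N, time in s.
With the tool pointing down it reaches from about 0.4 to 0.925 m from the base axis. Payload 5.6 kg.
Tool frame: the origin (TCP) lies midway between the tips of the shut fingers; the grasp point (between the pads) lies 19 mm behind it (grip_depth is the distance from the TCP to the grasp point, in m); z points along the fingers, y is the line along which they close (so a half turn about z gives the same grasp; the last joint's range is limited). The gripper opens to 85 mm and grips with 20 to 120 N. Pads are 22 mm wide; open, the fingers measure 114 mm over their backs; the gripper's body (76 mm by 85 mm) begins 54 mm behind the grasp point. The pads swing forward as they close: fully open they stand 13 mm farther back than shut.
Start: joints at [-1.198, 0.468, -0.012, 1.603, 0.006, 1.071, -0.056], TCP at [0.263, 0.595, 0.231] pointing down, gripper open.
Joint ranges: [-2.53, 2.53], [-0.31, 2.02], [-1.57, 1.55], [0.28, 2.44], [-1.29, 4.43], [0.15, 1.84], [-2.92, 2.92]. Speed limits (rad/s): [2.57, 2.57, 3.14, 3.14, 3.14, 3.14, 3.14].

### API

Orientations are given as a rotation vector (axis times angle).
In Python, from rig import read_state, snapshot, finish_job, grip_depth gives the robot as it stands. The module is installed in compiled form; this text tells all that it offers.
- The arm moves only by the tool arm_command, never from a script. Its argument "commands" is text: rows parted by semicolons, each of 7 numbers parted by spaces: the shift along the tool's x, y, z normalised to -1 to 1, where 1 is 1 m, then the turn, a rotation vector about the tool's x, y, z normalised to -1 to 1, where 1 is pi/2 rad, then the opening, from -1 (shut) to 1 (fully open), so that 0 is half open. A call has exactly 8 rows; each row is the pose to reach, as a shift and turn from the pose commanded when the call began, along the tool's axes at that moment; what a row does not reach only later rows make up. A row lasts 1/12 s, in which the tool goes at most 41.7 mm and 7.16 degrees, less where a joint would pass 70% of its speed; a pose out of reach is approached as far as the arm can. A call with a number of a shift or a turn outside -1 to 1 is refused whole. A call with a gripper value outside its range is refused whole. The fingers move at their own pace and stop on an object; the grip force is fixed at half the most. Time passes only in rows, so rows that repeat a pose let the fingers close, or fill a call up. It gives the time, the measured TCP pose, the force, the opening and the grip force at its end, in the units of the state.
- read_state(): the state, without advancing time (a new reading comes with each control period).
- snapshot(name): name is "side" or "top"; returns a dict with "frame" (420x560x3 uint8, red, green, blue), "vfov" (degrees; the focal length in pixels is half the picture's height over the tangent of half this angle, whatever the lens; pixels are square), "cx", "cy" (the principal point, pixels), "T" (4x4, takes a point from camera to world coordinates). Camera axes: x right, y up, looking along -z (the intrinsics and any distortion apply to the point x, -y, -z); pixel columns grow to the right and rows downward; lengths in m; the calibration is good to about 2 mm. A picture is of the moment at which its call begins. There is no depth.
- finish_job(): hands the job in; it is judged then, once.
The state is a dict: "time_s": time; "qpos": joint angles; "joint_vel": joint speeds; "tau": joint torques, N m; "eef_pos": TCP position; "tcp_rot": TCP orientation; "wrist_force": force on the tool from outside, world axes, zero at the start; "ft_torque": the same for the moment, N m; "finger_gap": finger opening in m; "grip_force": force on a finger pad.
Only numpy, scipy, OpenCV 4.12 (cv2) and the standard library are available. Lean on these libraries where they do the work, as an engineer would, in place of code of your own. Each camera call takes 0.05 s, during which the arm holds its last target. There are 200 camera calls.

## Working session

There is one attempt and no reset: what is moved stays moved. The work goes in short steps, Python scripts to look and compute and a tool call to move; the robot and the scene stay as the last step left them, time stands still between calls to the robot, and variables do not carry over. Pictures are saved under pics/ and viewed, at most 10 in all, crops included, and the job is handed in when it is done.

Besides the shell and the picture viewer there is one more tool, called as name(argument=value, ...) on one line, values as JSON. arm_command: Moves the arm, as the interface text tells. Its arguments: {"type":"object","properties":{"commands":{"type":"string"}},"required":["commands"]}

```bash
mkdir -p pics; python3 - <<'E'
from rig import *
import cv2,numpy as np
s=read_state()
print({k:np.round(v,3).tolist() for k,v in s.items()},grip_depth)
for n in("top","side"):
    d=snapshot(n);cv2.imwrite(f"pics/{n}0.png",cv2.resize(d["frame"][:,:,::-1],(800,600),interpolation=cv2.INTER_CUBIC))
    print({k:(np.round(v,4).tolist()) for k,v in d.items() if k!="frame"})
E
```

```text
{'time_s': 0.0, 'qpos': [-1.198, 0.468, -0.012, 1.604, 0.006, 1.071, -0.056], 'joint_vel': [-0.001, 0.0, -0.002, 0.002, -0.0, 0.001, -0.0], 'tau': [0.0, -53.238, 0.021, -25.13, 0.011, 0.008, -0.0], 'eef_pos': [0.262, 0.594, 0.23], 'tcp_rot': [-0.648, -3.074, 0.003], 'wrist_force': [0.518, -0.822, 0.177], 'ft_torque': [0.019, 0.035, -0.042], 'grip_force': 0.0, 'finger_gap': 0.085} 0.0187
{'vfov': 54.3005, 'cx': 275.3108, 'cy': 205.9036, 'T': [[-0.0134, 0.9973, -0.0723, 0.3637], [-0.9999, -0.0141, -0.0094, -0.0303], [-0.0104, 0.0721, 0.9973, 1.3975], [0.0, 0.0, 0.0, 1.0]]}
{'vfov': 48.3631, 'cx': 275.137, 'cy': 208.3942, 'T': [[0.8503, 0.3458, -0.3967, 0.0239], [-0.5263, 0.5662, -0.6344, -0.7666], [0.0052, 0.7482, 0.6634, 0.9314], [0.0, 0.0, 0.0, 1.0]]}
```

View pics/top0.png

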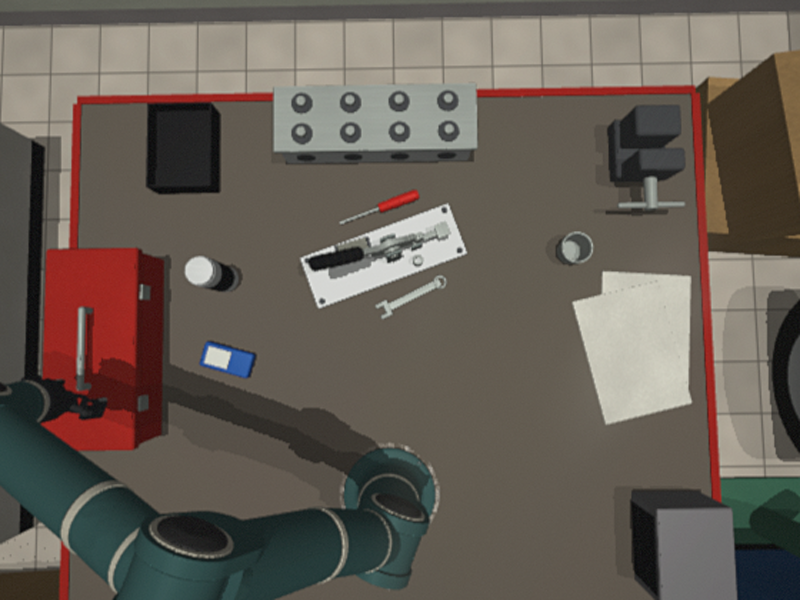

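View pics/side0.png

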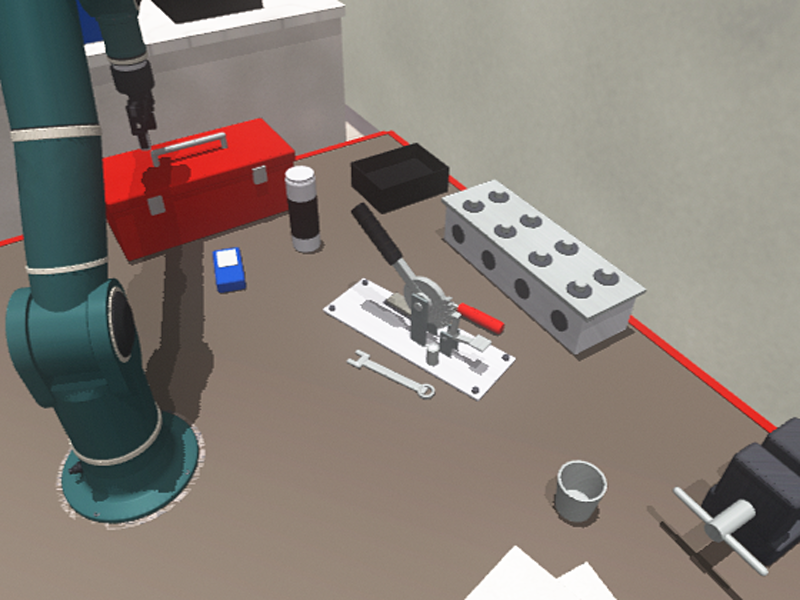

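The top view shows the rig with the plate corners near (303,258), (447,205), (466,252) and (321,307) at 800 px scale. The tab is at about (439,230), with the lever running left towards +y. The side view shows the lever raised and the socket beside the pawl. I'll enlarge both.

```bash
python3 - <<'E'
from rig import *
import cv2,numpy as np
a=snapshot("top")["frame"][130:225,200:335,::-1]
b=snapshot("side")["frame"][135:285,220:370,::-1]
a=cv2.resize(a,None,fx=5,fy=5,interpolation=cv2.INTER_CUBIC);b=cv2.resize(b,None,fx=4,fy=4,interpolation=cv2.INTER_CUBIC)
cv2.imwrite("pics/a.png",a);cv2.imwrite("pics/b.png",b)
E
```

```text
(no output)
```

View pics/a.png

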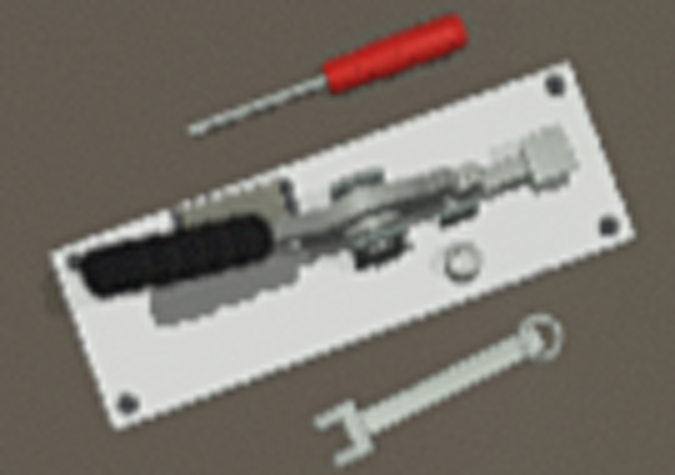

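View pics/b.png

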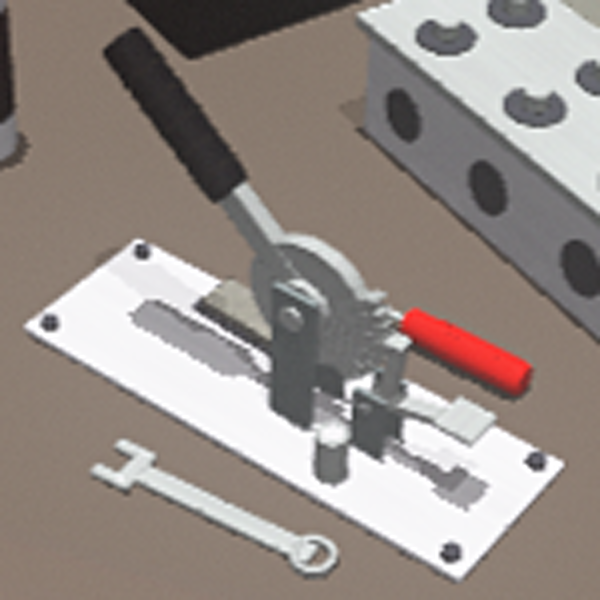

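```bash
cat >h.py <<'E'
import numpy as np
def proj(d,P):
    P=np.atleast_2d(P);T=d["T"];c=(P-T[:3,3])@T[:3,:3]
    f=420/2/np.tan(np.radians(d["vfov"])/2)
    return np.c_[d["cx"]+f*c[:,0]/-c[:,2],d["cy"]-f*c[:,1]/-c[:,2]]
def R(t):return np.array([[np.cos(t),-np.sin(t),0],[np.sin(t),np.cos(t),0],[0,0,1]])
def w(p,P):return np.atleast_2d(P)@R(p[2]).T+[p[0],p[1],0]
E
python3 - <<'E'
from h import *
from rig import *
from scipy.optimize import least_squares
t,s=snapshot("top"),snapshot("side")
C=np.array([[65,210,8],[65,-170,8],[-65,-170,8],[-65,210,8],[0,-125,73]])/1e3
up=lambda a,f,o:(np.array(a)+.5)/f-.5+o
ut=up([[52,254],[570,63],[636,236],[116,430],[551,158]],5,[200,130])
us=up([[137,239],[563,463],[460,580],[25,327],[470,418]],4,[220,135])
lev=up([[125,42],[228,190]],4,[220,135]);levt=up([[92,272],[265,240]],5,[200,130])
def L(q,r):a=1-q;return np.array([0,r*np.cos(a),.105+r*np.sin(a)])
def res(p,full=0):
    a=proj(t,w(p,C))-ut;b=proj(s,w(p,C))-us
    c=proj(s,w(p,[L(p[3],.213),L(p[3],.09)]))-lev
    e=proj(t,w(p,[L(p[3],.21),L(p[3],.09)]))-levt
    return (a,b,c,e) if full else np.r_[a.ravel(),b.ravel(),c.ravel(),e.ravel()*.5]
r=least_squares(res,[.6,0,.3,.3],loss="soft_l1");p=r.x
print(p.round(4));[print(x.round(1).tolist()) for x in res(p,1)]
print("tab",w(p,C[4]).round(4),"push",w(p,L(p[3],.17)).round(4),"socket?")
np.save("p.npy",p)
E
```

```text
[ 0.5652 -0.0132  0.3431  0.2913]
[[-0.4, -0.2], [-0.1, -0.4], [0.2, 0.1], [-0.3, 0.1], [-0.5, -0.8]]
[[0.3, -0.2], [0.7, 0.4], [0.1, 0.2], [-0.7, -0.0], [-1.0, 0.6]]
[[-1.0, -0.3], [0.9, 0.6]]
[[2.1, 0.2], [-0.7, -0.6]]
tab [[ 0.6073 -0.131   0.073 ]] push [[0.5218 0.1083 0.2156]] socket?
```

arm_command(commands="0 0 -0.04 0 0 0 -1;0 0 -0.08 0 0 0 -1;0 0 -0.12 0 0 0 -1;0 0 -0.16 0 0 0.07 -1;-0.03 -0.026 -0.17 0 0 0.14 -1;-0.06 -0.052 -0.17 0 0 0.21 -1;-0.09 -0.078 -0.17 0 0 0.28 -1;-0.12 -0.105 -0.17 0 0 0.28 -1")

```text
time_s: 0.97
eef_pos: [0.3304, 0.4485, 0.4015]
tcp_rot: [1.309, 2.855, 0.001]
wrist_force: [0.6, -1.0, 0.0]
finger_gap: -0.0
grip_force: 0.0
```

```bash
cat >go.py <<'E'
import sys
from h import *
from rig import *
from scipy.spatial.transform import Rotation as Ro
p=np.load("p.npy")
def go(target,yaw=None):  # yaw: direction of tool y in world, tool down
    s=read_state();A=Ro.from_rotvec(s["tcp_rot"])
    yaw=p[2] if yaw is None else yaw
    y=np.array([np.cos(yaw),np.sin(yaw),0]);z=np.array([0,0,-1.]);x=np.cross(y,z)
    B=Ro.from_matrix(np.c_[x,y,z])
    print("pos",s["eef_pos"].round(4),"F",s["wrist_force"].round(1),"t",round(s["time_s"],2),"gap",round(s["finger_gap"],3))
    print("shift",A.inv().apply(target-s["eef_pos"]).round(4),"turn",((A.inv()*B).as_rotvec()/(np.pi/2)).round(3))
if __name__=="__main__":
    go(w(p,np.array(eval(sys.argv[1]))/1e3)[0])
E
python3 go.py "[0,-127,300]"
```

```text
pos [0.3304 0.4485 0.4015] F [ 0.6 -1.   0. ] t 0.97 gap -0.0
shift [-0.6216 -0.1691  0.1013] turn [ 0.    -0.     0.234]
```

arm_command(commands="-0.038 -0.01 0 0 0 0.06 -1;-0.076 -0.02 0 0 0 0.12 -1;-0.114 -0.031 0 0 0 0.18 -1;-0.152 -0.041 0 0 0 0.234 -1;-0.19 -0.052 0 0 0 0.234 -1;-0.228 -0.062 0 0 0 0.234 -1;-0.266 -0.072 0 0 0 0.234 -1;-0.304 -0.083 0 0 0 0.234 -1")

```text
time_s: 1.63
eef_pos: [0.467, 0.1643, 0.4016]
tcp_rot: [1.804, 2.572, 0.002]
wrist_force: [0.4, 1.4, 0.2]
finger_gap: 0.0001
grip_force: 0.0
```

```bash
python3 go.py "[0,-127,200]"
```

```text
pos [0.467  0.1643 0.4016] F [0.4 1.4 0.2] t 1.63 gap 0.0
shift [-0.3275  0.031   0.2015] turn [ 0.001 -0.     0.003]
```

arm_command(commands="-0.041 0.004 0 0 0 0 -1;-0.082 0.008 0 0 0 0 -1;-0.123 0.012 0 0 0 0 -1;-0.164 0.016 0 0 0 0 -1;-0.205 0.02 0 0 0 0 -1;-0.246 0.024 0 0 0 0 -1;-0.287 0.028 0 0 0 0 -1;-0.3275 0.031 0.005 0 0 0 -1")

```text
time_s: 2.3
eef_pos: [0.6083, -0.133, 0.3972]
tcp_rot: [1.802, 2.571, 0.002]
wrist_force: [0.7, 0.7, -0.5]
finger_gap: 0.0001
grip_force: 0.0
```

arm_command(commands="0 0 0.03 0 0 0 -1;0 0 0.06 0 0 0 -1;0 0 0.1 0 0 0 -1;0 0 0.14 0 0 0 -1;0 0 0.18 0 0 0 -1;0 0 0.22 0 0 0 -1;0 0 0.25 0 0 0 -1;0 0 0.26 0 0 0 -1")

```text
time_s: 2.97
eef_pos: [0.6042, -0.1302, 0.1312]
tcp_rot: [-1.799, -2.566, 0.006]
wrist_force: [-1.2, -0.0, 0.4]
finger_gap: -0.0002
grip_force: 0.0
```

```bash
python3 go.py "[0,-127,73]";python3 - <<'E'
from rig import *
import cv2,numpy as np
a=snapshot("top")["frame"][130:225,200:335,::-1]
b=snapshot("side")["frame"][185:285,290:390,::-1]
a=cv2.resize(a,(568,400),interpolation=cv2.INTER_CUBIC)[:,168:];b=cv2.resize(b,(400,400),interpolation=cv2.INTER_CUBIC)
cv2.imwrite("pics/c.png",np.hstack([a,b]))
E
```

```text
pos [ 0.6042 -0.1302  0.1312] F [-1.2 -0.   0.4] t 2.97 gap -0.0
shift [-0.004   0.0031  0.0582] turn [-0.005 -0.002  0.003]
```

View pics/c.png

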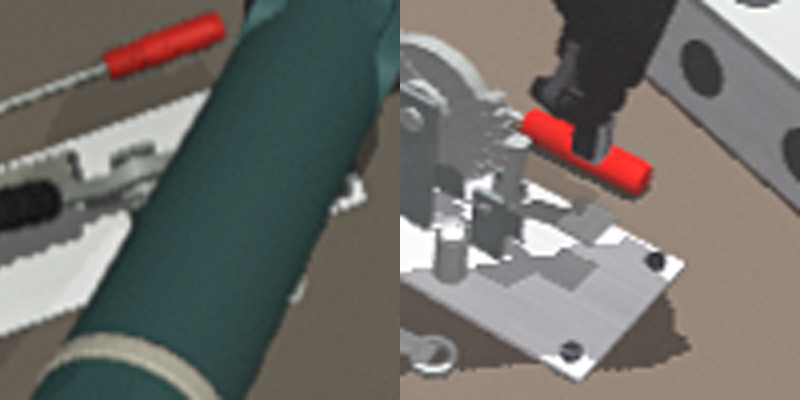

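The tool blocks the top view of the tab. In the side view the shut fingertips at (592,158) are straight above the tab at (588,222). Descend.

arm_command(commands="-0.003 0.002 0.012 0 0 0 -1;-0.004 0.003 0.025 0 0 0 -1;-0.004 0.003 0.036 0 0 0 -1;-0.004 0.003 0.044 0 0 0 -1;-0.004 0.003 0.05 0 0 0 -1;-0.004 0.003 0.053 0 0 0 -1;-0.004 0.003 0.056 0 0 0 -1;-0.004 0.003 0.058 0 0 0 -1")

```text
time_s: 3.73
eef_pos: [0.6116, -0.134, 0.0782]
tcp_rot: [1.804, 2.572, 0.0]
wrist_force: [0.3, -0.6, -0.2]
finger_gap: -0.0002
grip_force: 0.0
```

arm_command(commands="0 0 0.001 0 0 0 -1;0 0 0.002 0 0 0 -1;0 0 0.003 0 0 0 -1;0 0 0.004 0 0 0 -1;0 0 0.005 0 0 0 -1;0 0 0.006 0 0 0 -1;0 0 0.007 0 0 0 -1;0 0 0.008 0 0 0 -1")

```text
time_s: 4.4
eef_pos: [0.6119, -0.1346, 0.0708]
tcp_rot: [1.803, 2.571, 0.0]
wrist_force: [-0.0, -1.4, 3.7]
finger_gap: -0.0001
grip_force: 2.0
```

arm_command(commands="0 0 0.001 0 0 0 -1;0 0 0.002 0 0 0 -1;0 0 0.003 0 0 0 -1;0 0 0.004 0 0 0 -1;0 0 0.005 0 0 0 -1;0 0 0.006 0 0 0 -1;0 0 0.007 0 0 0 -1;0 0 0.008 0 0 0 -1")

```text
time_s: 5.07
eef_pos: [0.6119, -0.1344, 0.0624]
tcp_rot: [1.804, 2.571, 0.0]
wrist_force: [1.7, -4.9, 3.7]
finger_gap: -0.0001
grip_force: 2.7
```

arm_command(commands="0 0 0.001 0 0 0 -1;0 0 0.002 0 0 0 -1;0 0 0.003 0 0 0 -1;0 0 0.004 0 0 0 -1;0 0 0.005 0 0 0 -1;0 0 0.006 0 0 0 -1;0 0 0.0065 0 0 0 -1;0 0 0.007 0 0 0 -1")

```text
time_s: 5.73
eef_pos: [0.6119, -0.1346, 0.0553]
tcp_rot: [1.803, 2.571, -0.0]
wrist_force: [2.5, -5.0, 4.0]
finger_gap: 0.0001
grip_force: 2.7
```

arm_command(commands="-0.0005 0 0.0005 0 0 0 -1;-0.001 0 0.001 0 0 0 -1;-0.0015 0 0.0015 0 0 0 -1;-0.002 0 0.002 0 0 0 -1;-0.002 0 0.0025 0 0 0 -1;-0.002 0 0.003 0 0 0 -1;-0.002 0 0.0035 0 0 0 -1;-0.002 0 0.004 0 0 0 -1")

```text
time_s: 6.4
eef_pos: [0.6123, -0.1348, 0.0525]
tcp_rot: [-1.802, -2.572, -0.003]
wrist_force: [-2.9, -1.1, 16.7]
finger_gap: 0.0002
grip_force: 8.2
```

```bash
python3 go.py "[0,-130,52]";python3 - <<'E'
from rig import *
import cv2,numpy as np
b=snapshot("side")["frame"][185:285,270:390,::-1]
cv2.imwrite("pics/d.png",cv2.resize(b,(720,600),interpolation=cv2.INTER_CUBIC))
E
```

```text
pos [ 0.6123 -0.1348  0.0525] F [-2.9 -1.1 16.7] t 6.4 gap 0.0
shift [ 0.0004 -0.0034  0.0005] turn [ 0.    -0.001  0.003]
```

View pics/d.png

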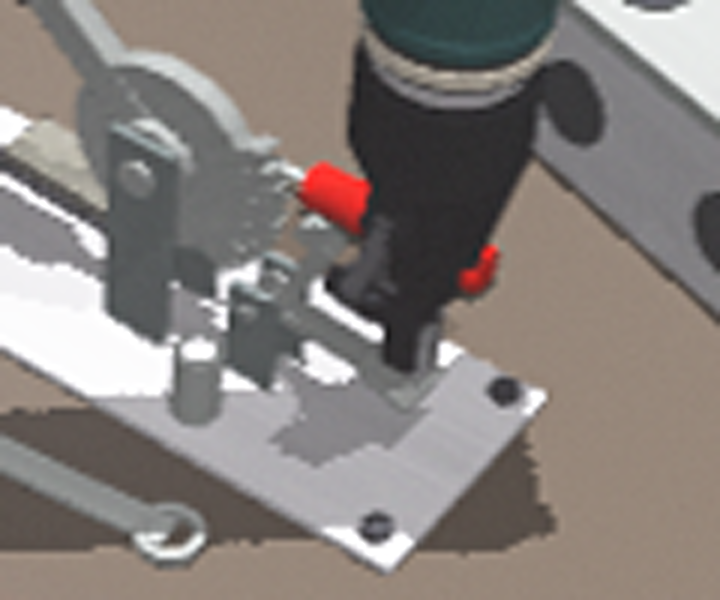

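The nose at (320,235) is now clear of the teeth, and the force shows the stop being reached. I'll press a touch more, then lift.

arm_command(commands="0 0 0.0003 0 0 0 -1;0 0 0.0006 0 0 0 -1;0 0 0.001 0 0 0 -1;0 0 0.001 0 0 0 -1;0 0 0.001 0 0 0 -1;0 0 0.001 0 0 0 -1;0 0 0.001 0 0 0 -1;0 0 0.001 0 0 0 -1")

```text
time_s: 7.12
eef_pos: [0.6123, -0.1349, 0.0523]
tcp_rot: [-1.802, -2.572, -0.003]
wrist_force: [-4.4, -1.0, 19.7]
finger_gap: 0.0002
grip_force: 9.1
```

arm_command(commands="0 0 -0.02 0 0 0 -1;0 0 -0.06 0 0 0 -1;0 0 -0.1 0 0 0 -1;0 0 -0.14 0 0 0 -1;0 0 -0.18 0 0 0 -1;0 0 -0.22 0 0 0 -1;0 0 -0.26 0 0 0 -1;0 0 -0.27 0 0 0 -1")

```text
time_s: 7.78
eef_pos: [0.6137, -0.1348, 0.326]
tcp_rot: [1.799, 2.57, 0.008]
wrist_force: [1.5, -0.5, -0.6]
finger_gap: -0.0001
grip_force: 0.0
```

```bash
python3 go.py "[0,119,290]";python3 - <<'E'
from h import *
p=np.load("p.npy")
for q in(.2913,.5,.7,.9):
    a=1-q;print(q,(170*np.cos(a)-16*np.sin(a)).round(1),(105+170*np.sin(a)+16*np.cos(a)).round(1))
E
```

```text
pos [ 0.6137 -0.1348  0.326 ] F [ 1.5 -0.5 -0.6] t 7.78 gap -0.0
shift [ 0.2498 -0.0034  0.0358] turn [0.004 0.    0.004]
0.2913 118.7 227.8
0.5 141.5 200.5
0.7 157.7 170.5
0.9 167.6 137.9
```

arm_command(commands="0.038 0 0 0 0 0 -1;0.076 -0.001 0 0 0 0 -1;0.114 -0.002 0 0 0 0 -1;0.152 -0.003 0 0 0 0 -1;0.19 -0.003 0 0 0 0 -1;0.228 -0.003 0 0 0 0 -1;0.25 -0.003 0.02 0 0 0 -1;0.25 -0.003 0.035 0 0 0 -1")

```text
time_s: 8.45
eef_pos: [0.5205, 0.1061, 0.2835]
tcp_rot: [-1.786, -2.577, -0.0]
wrist_force: [-0.7, 0.2, -0.1]
finger_gap: 0.0002
grip_force: 0.0
```

```bash
python3 go.py "[0,119,240]";python3 - <<'E'
from rig import *
import cv2,numpy as np
b=snapshot("side")["frame"][125:275,220:380,::-1]
cv2.imwrite("pics/e.png",cv2.resize(b,(640,600),interpolation=cv2.INTER_CUBIC))
E
```

```text
pos [0.5205 0.1061 0.2835] F [-0.7  0.2 -0.1] t 8.45 gap 0.0
shift [-0.0087  0.002   0.0434] turn [-0.002 -0.003  0.01 ]
```

View pics/e.png

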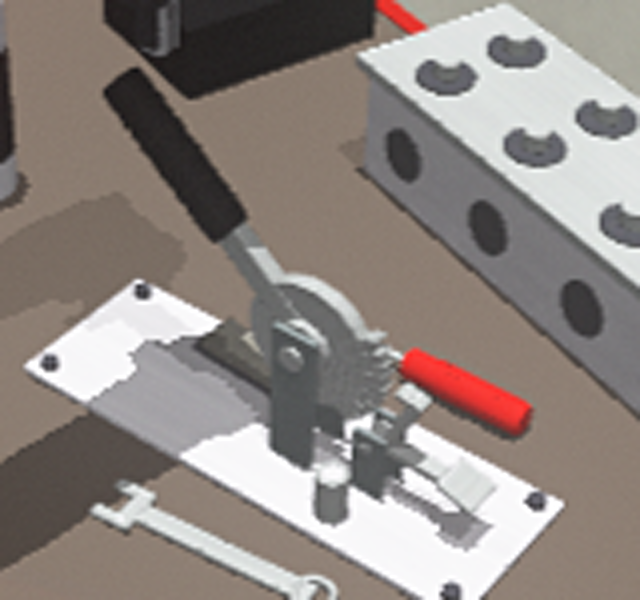

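The pawl is disengaged, with the nose at (413,400) off the teeth and the tab down. The lever hasn't moved, and the fingertips near (160,45) are above the grip. Push along the arc.

arm_command(commands="-0.002 0.002 0.01 0 0 0 -1;-0.004 0.002 0.018 0 0 0 -1;-0.005 0.002 0.024 0 0 0 -1;-0.005 0.002 0.03 0 0 0 -1;-0.005 0.002 0.035 0 0 0 -1;-0.005 0.002 0.038 0 0 0 -1;-0.005 0.002 0.04 0 0 0 -1;-0.005 0.002 0.042 0 0 0 -1")

```text
time_s: 9.17
eef_pos: [0.528, 0.0941, 0.2433]
tcp_rot: [1.804, 2.572, 0.0]
wrist_force: [-0.1, 0.3, 0.5]
finger_gap: 0.0002
grip_force: 0.0
```

```bash
python3 go.py "[0,119,228]"
```

```text
pos [0.528  0.0941 0.2433] F [-0.1  0.3  0.5] t 9.17 gap 0.0
shift [ 0.0054 -0.001   0.0153] turn [ 0.    -0.     0.003]
```

arm_command(commands="0.002 0 0.003 0 0 0 -1;0.004 0 0.006 0 0 0 -1;0.006 0 0.009 0 0 0 -1;0.009 0 0.012 0 0 0 -1;0.012 0 0.015 0 0 0 -1;0.015 0 0.019 0 0 0 -1;0.018 0 0.023 0 0 0 -1;0.021 0 0.027 0 0 0 -1")

```text
time_s: 9.83
eef_pos: [0.5206, 0.1148, 0.2163]
tcp_rot: [-1.803, -2.572, -0.002]
wrist_force: [-0.9, 0.3, 4.8]
finger_gap: 0.0002
grip_force: 2.0
```

arm_command(commands="0.003 0 0.004 0 0 0 -1;0.006 0 0.008 0 0 0 -1;0.009 0 0.013 0 0 0 -1;0.011 0 0.018 0 0 0 -1;0.014 0 0.023 0 0 0 -1;0.017 0 0.028 0 0 0 -1;0.019 0 0.033 0 0 0 -1;0.021 0 0.038 0 0 0 -1")

```text
time_s: 10.5
eef_pos: [0.5135, 0.1342, 0.1779]
tcp_rot: [1.804, 2.572, 0.001]
wrist_force: [-1.2, 2.5, 4.4]
finger_gap: -0.0002
grip_force: 1.9
```

```bash
python3 go.py "[0,168,138]"
```

```text
pos [0.5135 0.1342 0.1779] F [-1.2  2.5  4.4] t 10.5 gap -0.0
shift [ 0.0118 -0.0009  0.0399] turn [ 0.    -0.     0.003]
```

arm_command(commands="0.002 0 0.005 0 0 0 -1;0.004 0 0.01 0 0 0 -1;0.006 0 0.015 0 0 0 -1;0.008 0 0.02 0 0 0 -1;0.009 0 0.024 0 0 0 -1;0.01 0 0.028 0 0 0 -1;0.011 0 0.031 0 0 0 -1;0.012 0 0.034 0 0 0 -1")

```text
time_s: 11.17
eef_pos: [0.5097, 0.1447, 0.144]
tcp_rot: [1.804, 2.571, 0.0]
wrist_force: [1.9, 0.2, 3.3]
finger_gap: 0.0004
grip_force: 1.6
```

arm_command(commands="0 0 0.001 0 0 0 -1;0 0 0.002 0 0 0 -1;0 0 0.003 0 0 0 -1;0 0 0.004 0 0 0 -1;0 0 0.005 0 0 0 -1;0 0 0.006 0 0 0 -1;0 0 0.006 0 0 0 -1;0 0 0.006 0 0 0 -1")

```text
time_s: 11.83
eef_pos: [0.5092, 0.1452, 0.1383]
tcp_rot: [-1.803, -2.572, -0.0]
wrist_force: [-0.6, 2.5, 5.4]
finger_gap: -0.0001
grip_force: 2.0
```

arm_command(commands="0 0 0.0005 0 0 0 -1;0 0 0.001 0 0 0 -1;0 0 0.0015 0 0 0 -1;0 0 0.002 0 0 0 -1;0 0 0.002 0 0 0 -1;0 0 0.002 0 0 0 -1;0 0 0.002 0 0 0 -1;0 0 0.002 0 0 0 -1")

```text
time_s: 12.5
eef_pos: [0.5093, 0.1454, 0.1378]
tcp_rot: [-1.803, -2.571, -0.002]
wrist_force: [-4.5, 1.3, 17.3]
finger_gap: -0.0001
grip_force: 8.7
```

The stop is reached: 17 N, with the tip barely moving. Lift and check.

arm_command(commands="0 0 -0.01 0 0 0 -1;0 0 -0.03 0 0 0 -1;0 0 -0.06 0 0 0 -1;0 0 -0.1 0 0 0 -1;0 0 -0.14 0 0 0 -1;0 0 -0.18 0 0 0 -1;0 0 -0.21 0 0 0 -1;0 0 -0.22 0 0 0 -1")

```text
time_s: 13.17
eef_pos: [0.5108, 0.1442, 0.3608]
tcp_rot: [1.803, 2.568, 0.008]
wrist_force: [1.1, -1.0, 1.9]
finger_gap: 0.0002
grip_force: 0.0
```

arm_command(commands="0 0 0 0 0 0 -1;0 0 0 0 0 0 -1;0 0 0 0 0 0 -1;0 0 0 0 0 0 -1;0 0 0 0 0 0 -1;0 0 0 0 0 0 -1;0 0 0 0 0 0 -1;0 0 0 0 0 0 -1")

```text
time_s: 13.83
eef_pos: [0.5093, 0.1449, 0.3559]
tcp_rot: [-1.804, -2.572, 0.001]
wrist_force: [0.1, 0.6, -0.0]
finger_gap: 0.0001
grip_force: 0.0
```

```bash
python3 - <<'E'
from h import *
from rig import *
import cv2
p=np.load("p.npy");d=snapshot("side")
o=[220,125]
for q in(.8,.85,.9):
    a=1-q;print(q,((proj(d,w(p,[[0,.213*np.cos(a),.105+.213*np.sin(a)],[0,.09*np.cos(a),.105+.09*np.sin(a)]]))-o)*4).round(0).tolist())
b=d["frame"][125:275,220:380,::-1]
cv2.imwrite("pics/f.png",cv2.resize(b,(640,600),interpolation=cv2.INTER_CUBIC))
E
```

```text
0.8 [[73.0, 171.0], [207.0, 267.0]]
0.85 [[71.0, 182.0], [206.0, 271.0]]
0.9 [[71.0, 193.0], [205.0, 276.0]]
```

View pics/f.png

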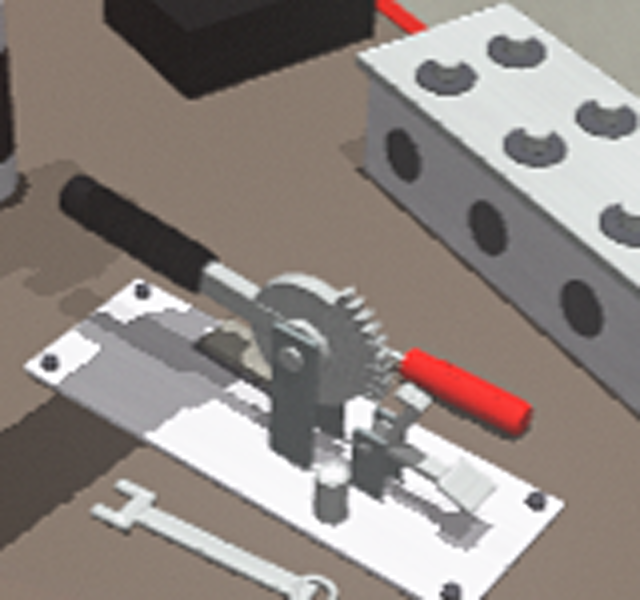

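The lever end is at about (75,195), which matches q = 0.9. The pawl nose at (413,398) is clear, and the socket, pad and tools are where they were.

```bash
python3 -c "from rig import *;print(finish_job())"
```

```text
the job is handed in; nothing more can be done
None
```

The handbrake is off and the job is handed in: the pawl is pressed out and staying free, the lever is down on its stop, the tools and parts in the final picture are unmoved, and the arm is clear (about 14 s used).

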